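Knock the failed sensor capsule out of the rotary test jig

TASK

The red-faced sensor capsule in the rotary test jig has failed, swollen, and sits stuck down in its nest: index the dial until that nest is over the knockout at the unloading station. Lift the orange knockout grip by feel until the rod has pushed the capsule up about 10 to 15 mm, enough to take hold of but not right out of its nest. Draw the capsule out and set it down, not dropped, standing upright in the yellow tray; leave the knockout back down and the green-faced capsules in their nests.

Things in the scene. Friction and masses are not known exactly. Their poses are not given: they have to be found in the camera images.
- fixture: rotary test jig fixed to the bench: blue base plate 290 x 240 x 16 mm, on it a pedestal with the dial. Origin on the dial's axis at bench height, z up; the unloading station and knockout lie on its -x side. On its +x side a 185 mm high column with a probe head swung aside. Heights above the bench: dial underside 85, nest floors 95, nest rims 121 mm
- dial: round aluminium dial, 176 mm across, with six round steel nests (42 mm outside) 62 mm from its axis; origin on the axis at bench height, x towards one nest. A nest is a bore 30 mm wide, 26 deep, with a 14 mm hole in its floor for the knockout rod. A spring plunger grips the swollen failed capsule: 5 to 15 N move it up, and it stays where it is left until raised 18 mm; good ones sit loose
- dial_knob (a point): centre of the black hexagonal knob on the dial's axis: 36 mm across flats, 28 tall, centre 146 mm above the bench. Turns with the dial; a pair of flats faces its +-x, the next pairs 60 degrees on. The dial turns either way and clicks into a spring detent every 60 degrees (about 0.25 N m to leave one); let go, it settles in the nearest click, with a nest centred over the knockout
- station (a point): the unloading station: point on the knockout rod's axis at the height of the nest rims, fixed to the jig, 62 mm from the dial's axis; the nest there is empty at the start. Axes as those of the fixture
- knockout: crosshead sliding straight up 0 to 48 mm outside the dial, about 0.3 kg, falls back when let go; it carries the orange grip and, under the dial, the 8 mm rod. How far the rod is screwed up varies and is hidden: when down, its tip is 14 to 28 mm below the nest floor, so the free lift before it meets a capsule must be felt. Origin: that of the fixture when down, rising with it
- handle (a point): centre of the knockout's orange lifting grip: a level bar 46 mm long along the fixture's x axis (pointing at the dial), 14 mm wide, 16 tall, on an upright 10 mm post, 126 mm from the dial's axis, 150 mm above the bench when down. Axes as those of the fixture
- reject_mid (a point): the failed capsule: grey metal cylinder 28 mm across, 24 mm tall, 45 g, with a red face on top; the point is its centre, z along its axis. At the start it is down in one of the nests, its top 2 mm below the nest's rim (centre 107 mm above the bench)
- good_a_mid (a point): a good capsule with a green face, 25 mm across, 24 mm tall, sitting loosely down in another nest; the point is its centre
- good_b_mid (a point): a good capsule, as good_a
- tray_in (a point): centre of the inner floor of the yellow reject tray, which stands fast on the bench: open box 170 (x) x 150 (y) mm outside, 35 mm tall, walls and floor 4 mm; x, y along its sides
Not all that is in view belongs to the job. What is shaped like the part that bears good_a_mid but black is not meant.

How it is judged:
By the outcome, as a careful person would: the job done as asked, in the order asked, and still so for the second after the job is handed in, with the robot touching nothing.
It also fails if it takes over 64 s, if anything falls off the work surface, if the arm or the gripper's body presses on something with over 40 N, if the wrist force passes 120 N, or if a joint passes its speed limit or range.

ROBOT

A 7-joint arm with a two-finger parallel gripper is mounted at the origin on the work surface. World frame = base frame: x ahead of the robot, y to its left, z up, the work surface at z = 0. Lengths are in m, angles in rad, forces in N, time in s.
With the tool pointing down it reaches from about 0.35 to 0.9 m from the base axis. Payload 8.1 kg.
Tool frame: the origin (TCP) lies at the very end of the fingers, on their centre line; the grasp point (between the pads) lies grip_point_offset behind it (grip_point_offset is the distance from the TCP to the grasp point, in m); x points along the fingers, z is the direction in which the jaws open and shut, and the axes are right-handed (so a half turn about x gives the same grasp; the last joint's range is limited). The gripper opens to 85 mm and grips with 20 to 120 N. Pads are 22 mm wide; open, the fingers measure 114 mm over their backs; the gripper's body (76 mm by 85 mm) begins 54 mm behind the grasp point. The pads swing forward as they close: fully open they stand 13 mm farther back than shut.
Start: joints at [-1.267, 0.434, 0.025, 1.573, -0.012, 1.134, -0.075], TCP at [0.247, 0.574, 0.209] pointing down, gripper open.
Joint ranges: [-2.62, 2.62], [-0.44, 2.09], [-1.27, 1.32], [0.08, 2.57], [-1.32, 4.46], [0.12, 2], [-2.74, 2.74]. Speed limits (rad/s): [2.22, 2.22, 3.01, 3.01, 3.14, 3.14, 3.14].

INTERFACE

Orientations are given as a rotation vector (axis times angle).
In Python, from workcell import * gives the robot as it stands.
- The arm moves only by the tool arm_command, never from a script. Its arguments are lists of equal length, an entry for each row: "grip": the closure, from -1 (fully open) to 1 (shut), so that 0 is half open; "xyz": the shift along the world's x, y, z in mm, a list of three; "turn": the turn, a rotation vector about the world's x, y, z in degrees, a list of three. A call has 1 to 12 rows; each row shifts and turns the pose as measured when the row begins; what a row does not reach is not made up. A row lasts 1/12 s, in which the tool goes at most 41.7 mm and 7.16 degrees, less where a joint would pass 70% of its speed; a pose out of reach is approached as far as the arm can. A call with a gripper value outside its range is refused whole. The fingers move at their own pace and stop on an object; "newtons" is the grip in N (left out, the last holds). Time passes only in rows, so rows that do not move let the fingers close. It gives the time, the measured TCP pose, the force and the opening at its end, in the units of the state.
- read_state(): the state, without advancing time (a new reading comes with each control period).
- snapshot(name): name is "scene" or "top"; returns a dict with "image" (400x640x3 uint8, red, green, blue), "fx", "fy", "cx", "cy" (pixels), "origin" and "rotation" of the camera in the world. Camera axes: x right, y down, z forward; pixel columns grow to the right and rows downward; lengths in m; the calibration is good to about 2 mm. A picture is of the moment at which its call begins. There is no depth.
- hand_in(): hands the job in, once; it reports no verdict.
The state is a dict: "clock": time; "joint_positions": joint angles; "qvel": joint speeds; "effort": joint torques, N m; "eef_pos": TCP position; "tool_rot": TCP orientation; "wrist_force": force on the tool from outside, world axes, zero at the start; "torque": the same for the moment, N m; "opening": finger opening in m.
Only numpy, scipy, OpenCV 4.12 (cv2) and the standard library are available. Lean on these libraries where they do the work, as an engineer would, in place of code of your own. Each camera call takes 0.05 s, during which the arm holds its last target. There are 200 camera calls.

## Working session

There is one attempt and no reset: what is moved stays moved. The work goes in short steps, Python scripts to look and compute and a tool call to move; the robot and the scene stay as the last step left them, time stands still between calls to the robot, and variables do not carry over. Pictures are saved under pics/ and viewed, about 8 in all and at most 12, crops included, and the job is handed in when it is done.

Besides the shell and the picture viewer there is one more tool, called by a JSON object that holds its "method" and its "body". arm_command: Moves the arm, as the interface text tells. Its arguments: {"type":"object","properties":{"grip":{"type":"array"},"xyz":{"type":"array"},"turn":{"type":"array"},"newtons":{"type":"number"}},"required":["grip","xyz","turn"]}

```bash
mkdir -p pics; ls
cat > h.py <<'E'
from workcell import *
import numpy as np, cv2
from scipy.spatial.transform import Rotation as R
def snap(n,f=None):
    s=snapshot(n)
    if f: cv2.imwrite('pics/'+f,cv2.cvtColor(s['image'],cv2.COLOR_RGB2BGR))
    return s
def back(s,u,v,z):
    d=np.array(s['rotation'])@np.array([(u-s['cx'])/s['fx'],(v-s['cy'])/s['fy'],1]);o=np.array(s['origin'])
    return o+d*(z-o[2])/d[2]
def proj(s,p):
    c=np.array(s['rotation']).T@(np.array(p)-np.array(s['origin']));return s['fx']*c[0]/c[2]+s['cx'],s['fy']*c[1]/c[2]+s['cy']
def st():
    s=read_state();r=s['tool_rot'];M=(R.from_rotvec(r) if np.size(r)==3 else R.from_matrix(r) if np.size(r)==9 else R.from_quat(r)).as_matrix()
    print('t',s['clock'],'p',np.round(s['eef_pos'],4),'x',M[:,0].round(3),'z',M[:,2].round(3),'F',np.round(s['wrist_force'],1),'T',np.round(s['torque'],2),'o',s['opening']);return s
E
python3 - <<'E'
from h import *
import workcell
print([x for x in dir(workcell) if x[0]!='_'])
try: print(grip_point_offset)
except Exception as e: print(e)
st()
for n in('top','scene'):
    s=snap(n,n+'0.png');print(s['fx'],s['cx'],s['cy'],s['origin'],s['rotation'])
    import pickle;pickle.dump(s,open(n+'0.pkl','wb'))
E
```

```text
pics
['MotionError', 'grip_point_offset', 'hand_in', 'read_state', 'snapshot']
0.0187
t 0.0 p [0.2471 0.5735 0.208 ] x [-0.    -0.001 -1.   ] z [ 0.396  0.918 -0.002] F [-0.4 -0.3 -0.7] T [-0.01  0.02 -0.01] o 0.08537772005477917
468.4694896329721 319.1939062735339 200.72930144591933 [ 0.33356882 -0.02970741  1.09920899] [-2.10558339  2.11823676 -0.19717115]
418.2948398384868 315.2716324933641 197.2102590033245 [0.74504322 0.37280985 0.75706697] [-0.65945266 -2.7732167   0.90303104]
```

View pics/top0.png

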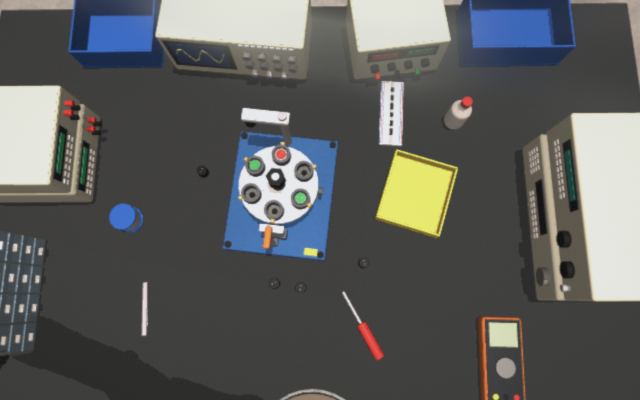

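View pics/scene0.png

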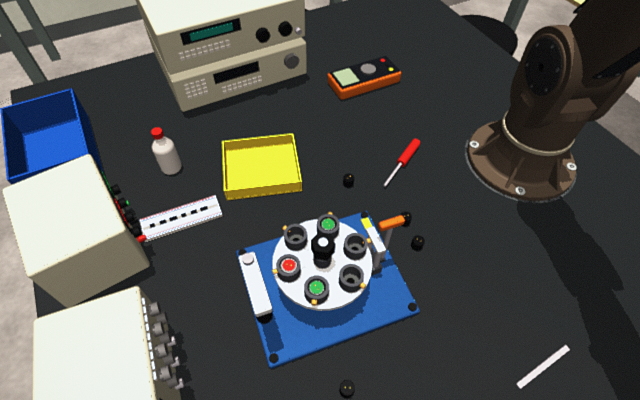

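Top view: dial axis near (278,183), red capsule at (281,155), opposite the handle (268,236). Green capsules are at (255,166) and (300,199), the tray at (417,194), and the station nest (274,211) is empty. So the dial needs 180°. Now I'll enlarge and measure.

```bash
sed -i "s/np.array(s\['rotation'\])/R.from_rotvec(s['rotation']).as_matrix()/g" h.py
python3 - <<'E'
from h import *
import pickle
s=pickle.load(open('top0.pkl','rb'));im=cv2.cvtColor(s['image'],cv2.COLOR_RGB2BGR)
cv2.imwrite('pics/c1.png',cv2.resize(im[100:265,215:345],None,fx=4.5,fy=3.6*1.25,interpolation=cv2.INTER_CUBIC)[:])
hsv=cv2.cvtColor(im,cv2.COLOR_BGR2HSV)
def blob(lo,hi,roi):
    m=cv2.inRange(hsv,lo,hi);k=np.zeros_like(m);k[roi[1]:roi[3],roi[0]:roi[2]]=255
    m&=k;n,l,stt,c=cv2.connectedComponentsWithStats(m);return sorted([(int(stt[i,4]),c[i].round(1)) for i in range(1,n) if stt[i,4]>20],key=lambda a:-a[0]),m
for nm,lo,hi,roi,z in(('green',(50,120,60),(75,255,255),(215,120,345,265),.119),('red',(0,150,120),(5,255,255),(215,120,345,200),.119),('orange',(6,150,120),(18,255,255),(215,200,345,265),.158)):
    for a,c in blob(lo,hi,roi)[0]: print(nm,a,c,back(s,*c,z).round(4))
b,m=blob((22,100,80),(38,255,255),(360,140,470,250));c=cv2.convexHull(np.argwhere(m)[:,::-1].astype(np.float32))
r=cv2.approxPolyDP(c,6,True)[:,0];print('tray',r,[back(s,*p,.035).round(3) for p in r])
for p in((244,135),(332,144.5),(322,254),(228,243.5)):print('hole',back(s,*p,.016).round(3))
print('knob',back(s,277,179,.16))
E
```

```text
green 42 [254.2 164.5] [0.6116 0.1223 0.119 ]
green 26 [299.5 197.3] [0.5381 0.0237 0.119 ]
red 49 [280.3 153.9] [0.6351 0.0659 0.119 ]
orange 128 [267.1 237.4] [0.4477 0.0867 0.158 ]
tray [[457. 167.]
 [439. 236.]
 [375. 219.]
 [396. 149.]] [array([ 0.625, -0.341,  0.035]), array([ 0.463, -0.29 ,  0.035]), array([ 0.503, -0.145,  0.035]), array([ 0.671, -0.2  ,  0.035])]
hole [0.715 0.165 0.016]
hole [ 0.689 -0.049  0.016]
hole [ 0.426 -0.023  0.016]
hole [0.451 0.195 0.016]
knob [0.56852976 0.06808097 0.16      ]
```

View pics/c1.png

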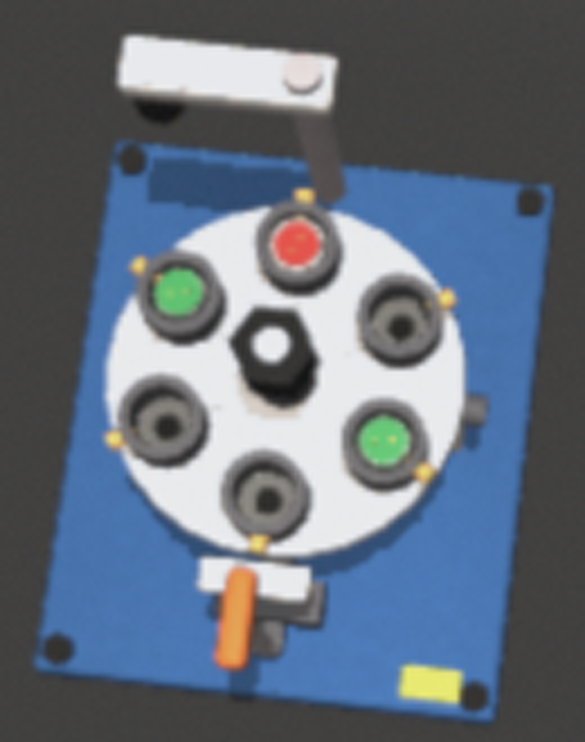

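Axis (0.574, 0.0725) and yaw −6.6° agree across the greens, the red, the plate holes and the handle. Next I move above the knob, turning the jaws to +113.4°.

{"method": "arm_command", "body": {"grip": [-1,-1,-1,-1,-1,-1,-1,-1,-1,-1,-1,-1], "xyz": [[22,-33,1],[22,-33,1],[22,-33,1],[22,-33,1],[22,-33,1],[22,-33,1],[22,-33,1],[22,-33,1],[22,-33,1],[22,-33,1],[22,-33,1],[22,-33,1]], "turn": [[0,0,3.5],[0,0,3.5],[0,0,3.5],[0,0,3.5],[0,0,3.5],[0,0,3.5],[0,0,3.5],[0,0,3.5],[0,0,3.5],[0,0,3.5],[0,0,3.5],[0,0,3.5]], "newtons": 60}}

```text
clock: 1.1
eef_pos: [0.507, 0.1651, 0.2157]
tool_rot: [-1.484, 1.016, 1.486]
wrist_force: [1.5, -0.3, 0.9]
opening: 0.0853
```

```bash
cat >> h.py <<'E'
def rep(tx=None,ty=None,tz=None,ang=None):
    s=st();M=R.from_rotvec(s['tool_rot']).as_matrix();a=np.degrees(np.arctan2(M[1,2],M[0,2]))
    p=np.array(s['eef_pos'])*1e3
    print('ang',a.round(1),'j',np.round(s['joint_positions'],2), 'need',[None if t is None else round(t-q,1) for t,q in zip((tx,ty,tz),p)],None if ang is None else round(ang-a,1))
    # turn to make tool x = straight down
    print('level',np.degrees(np.cross(M[:,0],[0,0,-1])).round(2))
E
python3 -c "
from h import *
rep(574,72.5,140,113.4)"
```

```text
t 1.1 p [0.507  0.1651 0.2157] x [-0.006 -0.008 -1.   ] z [-0.37   0.929 -0.005] F [ 1.5 -0.3  0.9] T [ 0.04 -0.07 -0.06] o 0.08533705187305081
ang 111.7 j [-0.47  0.28  0.06  1.78 -0.01  1.08  1.55] need [np.float64(67.0), np.float64(-92.6), np.float64(-75.7)] 1.7
level [ 0.44 -0.37  0.  ]
```

{"method": "arm_command", "body": {"grip": [-1,-1,-1,-1,-1,-1], "xyz": [[22,-31,0],[22,-31,0],[20,-27,0],[3,-3,0],[0,0,0],[0,0,0]], "turn": [[0,0,0.6],[0.4,-0.4,0.6],[0,0,0.5],[0,0,0],[0,0,0],[0,0,0]]}}

```text
clock: 1.6
eef_pos: [0.5793, 0.0551, 0.2142]
tool_rot: [-1.502, 0.998, 1.495]
wrist_force: [-0.3, 0.0, -0.3]
opening: 0.0854
```

```bash
python3 -c "
from h import *
rep(574,72.5,140,113.4)
s=snap('top');im=cv2.cvtColor(s['image'],cv2.COLOR_RGB2BGR)
cv2.imwrite('pics/k1.png',cv2.resize(im[95:265,200:360],None,fx=3.5,fy=3.5,interpolation=2))
s=snap('scene');im=cv2.cvtColor(s['image'],cv2.COLOR_RGB2BGR)
a=cv2.imread('pics/k1.png');b=cv2.resize(im[120:390,200:460],None,fx=2.2,fy=2.2,interpolation=2);H=max(len(a),len(b))
p=lambda x:cv2.copyMakeBorder(x,0,H-len(x),0,0,0)
o=np.hstack([p(a),p(b)]);cv2.imwrite('pics/k1.png',cv2.resize(o,None,fx=.7,fy=.7));print(o.shape)"
```

```text
t 1.6 p [0.5793 0.0551 0.2142] x [ 0.    -0.006 -1.   ] z [-0.389  0.921 -0.006] F [-0.3  0.  -0.3] T [ 0.01 -0.03 -0.03] o 0.08539971137292052
ang 112.9 j [-0.28  0.36  0.12  1.68 -0.04  1.11  1.82] need [np.float64(-5.3), np.float64(17.4), np.float64(-74.2)] 0.5
level [0.36 0.   0.  ]
(595, 1132, 3)
```

View pics/k1.png

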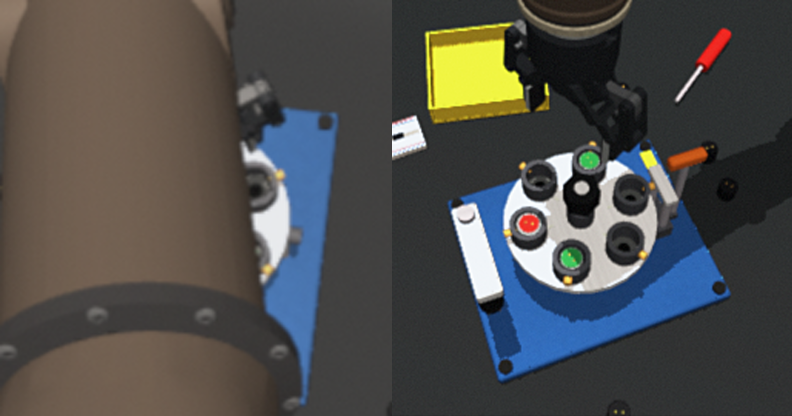

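Scene view: gripper hangs over the dial a little short toward the tray side, matching the 17 mm y error. Correcting, then descending around the knob.

{"method": "arm_command", "body": {"grip": [-1,-1,-1,-1,-1,-1,-1,-1,-1], "xyz": [[-3,9,0],[-2,7,0],[0,1,-6],[0,0,-16],[0,0,-18],[0,0,-16],[0,0,-10],[0,0,-4],[0,0,0]], "turn": [[0.3,0,0.5],[0,0,0],[0,0,0],[0,0,0],[0,0,0],[0,0,0],[0,0,0],[0,0,0],[0,0,0]]}}

```text
clock: 2.45
eef_pos: [0.5688, 0.0894, 0.1414]
tool_rot: [-1.516, 0.968, 1.52]
wrist_force: [-0.2, -0.3, -0.5]
opening: 0.0852
```

```bash
python3 -c "
from h import *
rep(574,72.5,135,113.4)"
```

```text
t 2.45 p [0.5688 0.0894 0.1414] x [ 0.001  0.006 -1.   ] z [-0.418  0.909  0.005] F [-0.2 -0.3 -0.5] T [ 0.02  0.04 -0.03] o 0.08515717513704828
ang 114.7 j [-0.31  0.42  0.09  1.79 -0.05  0.94  1.8 ] need [np.float64(5.2), np.float64(-16.9), np.float64(-6.4)] -1.3
level [-0.33  0.04  0.  ]
```

{"method": "arm_command", "body": {"grip": [-1,-1,-1], "xyz": [[4,-12,-3],[0,0,-2],[0,0,0]], "turn": [[0,0,-1],[0,0,0],[0,0,0]]}}

```text
clock: 2.7
eef_pos: [0.5738, 0.0772, 0.1372]
tool_rot: [-1.504, 0.978, 1.506]
wrist_force: [0.1, 1.0, -0.7]
opening: 0.0854
```

```bash
python3 -c "
from h import *
rep(574,72.5,135,113.4)
print(np.round(read_state()['qvel'],3))"
```

```text
t 2.7 p [0.5738 0.0772 0.1372] x [ 0.002  0.006 -1.   ] z [-0.401  0.916  0.005] F [ 0.1  1.  -0.7] T [0.02 0.03 0.04] o 0.08544572465552576
ang 113.7 j [-0.29  0.43  0.09  1.79 -0.05  0.93  1.81] need [np.float64(0.2), np.float64(-4.7), np.float64(-2.2)] -0.3
level [-0.36  0.14  0.  ]
[ 0.028 -0.005  0.023 -0.015  0.016  0.006 -0.   ]
```

{"method": "arm_command", "body": {"grip": [-1,-1,0.3,1,1,1,1,1], "xyz": [[0,-4,-2],[0,0,0],[0,0,0],[0,0,0],[0,0,0],[0,0,0],[0,0,0],[0,0,0]], "turn": [[0,0,0],[0,0,0],[0,0,0],[0,0,0],[0,0,0],[0,0,0],[0,0,0],[0,0,0]]}}

```text
clock: 3.37
eef_pos: [0.5765, 0.0711, 0.138]
tool_rot: [-1.506, 0.976, 1.499]
wrist_force: [0.2, -1.2, 0.4]
opening: 0.0124
```

```bash
python3 -c "
from h import *
rep(574,72.5,135,113.4)"
```

```text
t 3.3667 p [0.5765 0.0711 0.138 ] x [ 0.008  0.006 -1.   ] z [-0.399  0.917  0.002] F [ 0.2 -1.2  0.4] T [-0.12  0.01  0.03] o 0.01243090117148621
ang 113.5 j [-0.28  0.42  0.09  1.79 -0.05  0.92  1.82] need [np.float64(-2.5), np.float64(1.4), np.float64(-3.0)] -0.1
level [-0.35  0.49  0.  ]
```

Opening is 12 mm, not 36, so something is off. Looking.

```bash
python3 -c "
from h import *
st()
s=snap('scene');im=cv2.cvtColor(s['image'],cv2.COLOR_RGB2BGR)
p=read_state()['eef_pos'];print(proj(s,p),'axis .16',proj(s,[.574,.0725,.16]),proj(s,[.574,.0725,.132]))
cv2.imwrite('pics/k2.png',cv2.resize(im[150:350,230:430],None,fx=3,fy=3,interpolation=2))"
```

```text
t 3.3667 p [0.5765 0.0711 0.138 ] x [ 0.008  0.006 -1.   ] z [-0.399  0.917  0.002] F [ 0.2 -1.2  0.4] T [-0.12  0.01  0.03] o 0.01243090117148621
(np.float64(320.90341750803736), np.float64(248.84031866362358)) axis .16 (np.float64(322.7482617130867), np.float64(242.24680278482776)) (np.float64(322.38634782475015), np.float64(250.5685619543594))
```

View pics/k2.png

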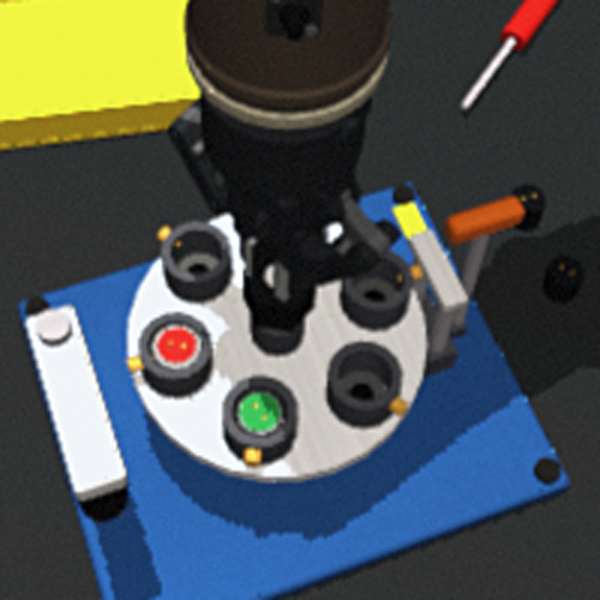

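{"method": "arm_command", "body": {"grip": [1,1,1], "xyz": [[0,0,0],[0,0,0],[0,0,0]], "turn": [[0,0,0],[0,0,0],[0,0,0]]}}

```text
clock: 3.67
eef_pos: [0.576, 0.0718, 0.1377]
tool_rot: [-1.505, 0.976, 1.5]
wrist_force: [0.1, -0.3, 0.9]
opening: -0.0003
```

```bash
python3 -c "
from h import *
rep(574,72.5,135,113.4)
s=snap('scene');im=cv2.cvtColor(s['image'],cv2.COLOR_RGB2BGR)
c=im[195:295,270:400];c=cv2.LUT(c,(255*(np.arange(256)/255)**.45).astype(np.uint8))
cv2.imwrite('pics/k3.png',cv2.resize(c,None,fx=6,fy=6,interpolation=2))"
```

```text
t 3.6667 p [0.576  0.0718 0.1377] x [ 0.007  0.007 -1.   ] z [-0.4    0.917  0.003] F [ 0.1 -0.3  0.9] T [-0.25 -0.01 -0.02] o -0.0002735130904837349
ang 113.6 j [-0.28  0.43  0.09  1.79 -0.05  0.92  1.82] need [np.float64(-2.0), np.float64(0.7), np.float64(-2.7)] -0.2
level [-0.38  0.43  0.  ]
```

View pics/k3.png

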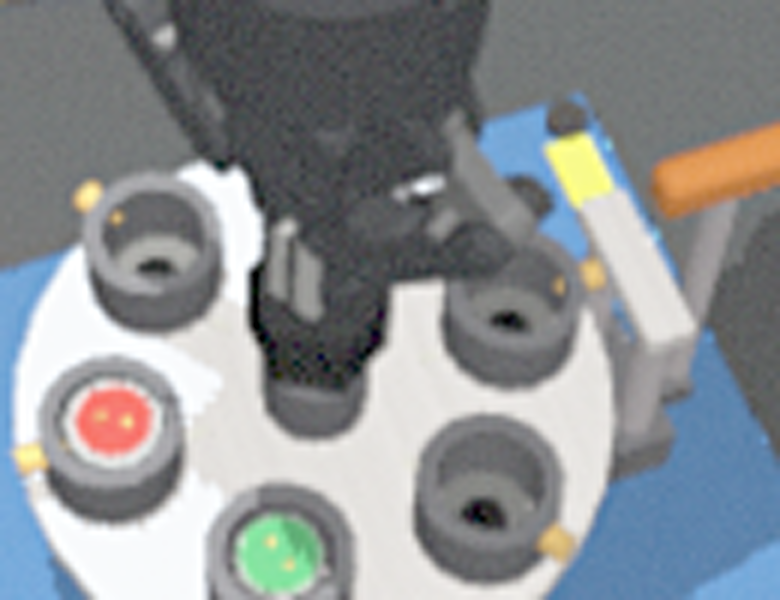

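The fingers shut fully near the knob without force. I'll raise them and compare the visible fingertips with the reported TCP.

{"method": "arm_command", "body": {"grip": [1,1,1,1,1], "xyz": [[0,0,15],[0,0,20],[0,0,15],[0,0,5],[0,0,0]], "turn": [[0,0,0],[0,0,0],[0,0,0],[0,0,0],[0,0,0]]}}

```text
clock: 4.13
eef_pos: [0.5739, 0.0722, 0.1927]
tool_rot: [-1.503, 0.978, 1.505]
wrist_force: [0.3, 0.6, -0.6]
opening: 0.0001
```

```bash
python3 -c "
from h import *
rep(574,72.5,135,113.4)
s=snap('scene');im=cv2.cvtColor(s['image'],cv2.COLOR_RGB2BGR)
p=proj(s,read_state()['eef_pos']);print('tcp crop',[(p[0]-250)*5,(p[1]-180)*5])
c=im[180:300,250:400].copy();c=cv2.LUT(c,(255*(np.arange(256)/255)**.45).astype(np.uint8))
c=cv2.resize(c,None,fx=5,fy=5,interpolation=2);cv2.circle(c,(int((p[0]-250)*5),int((p[1]-180)*5)),4,(255,0,255),1)
cv2.imwrite('pics/k4.png',c)"
```

```text
t 4.1333 p [0.5739 0.0722 0.1927] x [ 0.003  0.006 -1.   ] z [-0.4    0.916  0.005] F [ 0.3  0.6 -0.6] T [-0.01 -0.    0.01] o 0.00014240130757425237
ang 113.6 j [-0.29  0.37  0.1   1.72 -0.05  1.05  1.81] need [np.float64(0.1), np.float64(0.3), np.float64(-57.7)] -0.2
level [-0.36  0.15  0.  ]
tcp crop [np.float64(366.3711371601977), np.float64(258.7929689058143)]
```

View pics/k4.png

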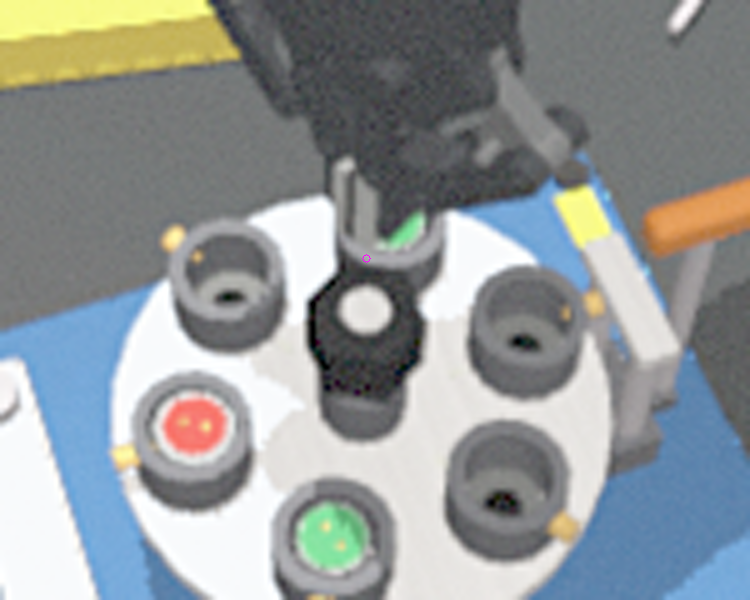

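Run:
```python
from h import *
import pickle
a=pickle.load(open('top0.pkl','rb'));b=pickle.load(open('scene0.pkl','rb'))
def tri(p,q):
    A=[];B=[]
    for s,(u,v) in((a,p),(b,q)):
        d=R.from_rotvec(s['rotation']).as_matrix()@np.array([(u-s['cx'])/s['fx'],(v-s['cy'])/s['fy'],1]);d/=np.linalg.norm(d)
        P=np.eye(3)-np.outer(d,d);A.append(P);B.append(P@s['origin'])
    x=np.linalg.lstsq(np.vstack(A),np.hstack(B),rcond=None)[0];return x.round(4)
print('knob',tri((275.4,176.7),(323.2,242)))
h=cv2.cvtColor(b['image'],cv2.COLOR_RGB2HSV)
def c(lo,hi,r):
    m=cv2.inRange(h[r[1]:r[3],r[0]:r[2]],lo,hi);mm=cv2.moments(m,True);return mm['m10']/mm['m00']+r[0],mm['m01']/mm['m00']+r[1]
R_=c((0,150,100),(5,255,255),(270,250,305,285));print('red',R_,tri((280.3,153.9),R_))
g=c((50,120,60),(75,255,255),(300,270,335,305));print('greenA',g,tri((254.2,164.5),g))
g=c((50,120,60),(75,255,255),(310,205,345,240));print('greenB',g,tri((299.5,197.3),g))
o=c((5,150,80),(18,255,255),(375,205,410,240));print('grip',o,tri((267.1,237.4),o))
```

```text
knob [0.5733 0.0718 0.1594]
red (288.34375, 264.6145833333333) [0.6345 0.0655 0.1213]
greenA (316.0840336134454, 286.6890756302521) [0.611  0.122  0.1214]
greenB (327.9010989010989, 223.46153846153845) [0.5372 0.0235 0.1228]
grip (391.35496183206106, 222.40458015267177) [0.4485 0.0872 0.1529]
```

Triangulation confirms the knob (top z 0.159), so the shut fingers should not have fitted there. I'll check by touch with the shut fingers, coming down on the knob top in small steps.

{"method": "arm_command", "body": {"grip": [1,1,1,1,1,1,1], "xyz": [[0,0,-6],[0,0,-7],[0,0,-6],[0,0,-4],[0,0,-2],[0,0,-2],[0,0,0]], "turn": [[0,0,0],[0,0,0],[0,0,0],[0,0,0],[0,0,0],[0,0,0],[0,0,0]]}}

```text
clock: 4.77
eef_pos: [0.5705, 0.0718, 0.1568]
tool_rot: [-1.499, 0.985, 1.513]
wrist_force: [-0.7, -0.2, -0.2]
opening: -0.0004
```

{"method": "arm_command", "body": {"grip": [1,1,1,1,1], "xyz": [[0,0,-2],[0,0,-2],[0,0,-2],[0,0,-2],[0,0,0]], "turn": [[0,0,0],[0,0,0],[0,0,0],[0,0,0],[0,0,0]]}}

```text
clock: 5.18
eef_pos: [0.5709, 0.0718, 0.1482]
tool_rot: [-1.5, 0.984, 1.512]
wrist_force: [-0.1, -0.5, -0.1]
opening: 0.0
```

{"method": "arm_command", "body": {"grip": [1,1,1,1,1], "xyz": [[0,0,-2],[0,0,-2],[0,0,-2],[0,0,-2],[0,0,0]], "turn": [[0,0,0],[0,0,0],[0,0,0],[0,0,0],[0,0,0]]}}

```text
clock: 5.6
eef_pos: [0.5712, 0.0719, 0.1398]
tool_rot: [-1.5, 0.983, 1.511]
wrist_force: [0.4, 0.4, -0.2]
opening: 0.0002
```

```bash
python3 -c "
from h import *
rep(574,72.5,135,113.4)"
```

```text
t 5.6 p [0.5712 0.0719 0.1398] x [-0.004  0.005 -1.   ] z [-0.401  0.916  0.006] F [ 0.4  0.4 -0.2] T [0.01 0.05 0.04] o 0.00016503863834231353
ang 113.6 j [-0.28  0.42  0.09  1.78 -0.05  0.94  1.82] need [np.float64(2.8), np.float64(0.6), np.float64(-4.8)] -0.2
level [-0.27 -0.25 -0.  ]
```

{"method": "arm_command", "body": {"grip": [1,1,1,1], "xyz": [[1,0,-2],[1,0,-1.5],[0,0,-1.5],[0,0,0]], "turn": [[0,0,0],[0,0,0],[0,0,0],[0,0,0]]}}

```text
clock: 5.93
eef_pos: [0.5725, 0.072, 0.1382]
tool_rot: [-1.499, 0.983, 1.512]
wrist_force: [0.4, 1.0, 0.3]
opening: 0.0006
```

{"method": "arm_command", "body": {"grip": [1,1,1,1], "xyz": [[0,0,-1.5],[0,0,-1.5],[0,0,-1.5],[0,0,0]], "turn": [[0,0,0],[0,0,0],[0,0,0],[0,0,0]]}}

```text
clock: 6.27
eef_pos: [0.5731, 0.0721, 0.1381]
tool_rot: [-1.5, 0.98, 1.51]
wrist_force: [0.6, 0.1, -0.1]
opening: 0.0
```

```bash
python3 -c "
from h import *
rep(574,72.5,135,113.4)
s=snap('scene');im=cv2.cvtColor(s['image'],cv2.COLOR_RGB2BGR)
p=proj(s,read_state()['eef_pos']);print('tcp crop',[(p[0]-250)*5,(p[1]-180)*5])
c=im[180:300,250:400].copy();c=cv2.LUT(c,(255*(np.arange(256)/255)**.45).astype(np.uint8))
c=cv2.resize(c,None,fx=5,fy=5,interpolation=2);cv2.circle(c,(int((p[0]-250)*5),int((p[1]-180)*5)),4,(255,0,255),1)
cv2.imwrite('pics/k5.png',c)"
```

```text
t 6.2667 p [0.5731 0.0721 0.1381] x [-0.002  0.007 -1.   ] z [-0.4    0.916  0.007] F [ 0.6  0.1 -0.1] T [0.02 0.   0.05] o 4.464431469922271e-05
ang 113.6 j [-0.28  0.43  0.09  1.78 -0.06  0.94  1.82] need [np.float64(0.9), np.float64(0.4), np.float64(-3.1)] -0.2
level [-0.4  -0.12 -0.  ]
tcp crop [np.float64(363.6326300135505), np.float64(342.1346717832867)]
```

View pics/k5.png

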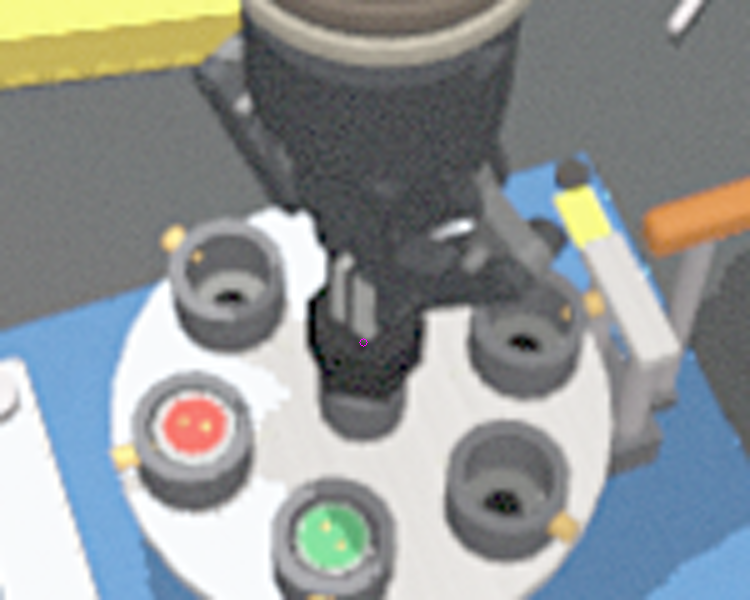

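The finger end rests on the knob top (z 0.160) while the reported TCP is 0.138. The real fingertips are therefore about 22 mm behind the reported TCP, and the first grasp closed above the knob. I'll work with that offset: open, go down to TCP z ≈ 0.108, and close.

{"method": "arm_command", "body": {"grip": [-1,-1,-1,-1,-1,-1], "xyz": [[0,0,4],[0,0,0],[0,0,0],[0,0,0],[0,0,0],[0,0,0]], "turn": [[0,0,0],[0,0,0],[0,0,0],[0,0,0],[0,0,0],[0,0,0]]}}

```text
clock: 6.82
eef_pos: [0.5732, 0.072, 0.1409]
tool_rot: [-1.499, 0.981, 1.51]
wrist_force: [-0.2, 0.2, 0.1]
opening: 0.0727
```

{"method": "arm_command", "body": {"grip": [-1,-1,-1,-1,-1,-1], "xyz": [[0,0,-7],[0,0,-9],[0,0,-8],[0,0,-5],[0,0,-3],[0,0,0]], "turn": [[0,0,0],[0,0,0],[0,0,0],[0,0,0],[0,0,0],[0,0,0]]}}

```text
clock: 7.32
eef_pos: [0.5722, 0.0718, 0.104]
tool_rot: [-1.498, 0.983, 1.512]
wrist_force: [-0.3, -0.1, -0.6]
opening: 0.0856
```

```bash
python3 -c "
from h import *
rep(574,72.5,108,113.4)"
```

```text
t 7.3167 p [0.5722 0.0718 0.104 ] x [-0.005  0.006 -1.   ] z [-0.4    0.916  0.008] F [-0.3 -0.1 -0.6] T [ 0.01 -0.03  0.03] o 0.08555016082599344
ang 113.6 j [-0.28  0.47  0.09  1.82 -0.06  0.87  1.82] need [np.float64(1.8), np.float64(0.7), np.float64(4.0)] -0.2
level [-0.34 -0.29 -0.  ]
```

{"method": "arm_command", "body": {"grip": [0,1,1,1,1,1,1], "xyz": [[1,0.5,3],[0,0,0],[0,0,0],[0,0,0],[0,0,0],[0,0,0],[0,0,0]], "turn": [[0,0,0],[0,0,0],[0,0,0],[0,0,0],[0,0,0],[0,0,0],[0,0,0]]}}

```text
clock: 7.9
eef_pos: [0.5739, 0.0715, 0.1078]
tool_rot: [-1.499, 0.984, 1.51]
wrist_force: [1.0, -0.3, -2.2]
opening: 0.0351
```

```bash
python3 -c "
from h import *
rep(574,72.5,108,113.4)"
```

```text
t 7.9 p [0.5739 0.0715 0.1078] x [-0.004  0.005 -1.   ] z [-0.4    0.917  0.006] F [ 1.  -0.3 -2.2] T [-0.21 -0.19 -0.03] o 0.0350536144368076
ang 113.6 j [-0.28  0.46  0.09  1.81 -0.06  0.87  1.82] need [np.float64(0.1), np.float64(1.0), np.float64(0.2)] -0.2
level [-0.3  -0.23 -0.  ]
```

Gripped at 35 mm, which is the knob. Turning the dial −180°.

{"method": "arm_command", "body": {"grip": [1,1,1,1,1,1,1,1,1,1,1,1], "xyz": [[0,0,0],[0,0,0],[0,0,0],[0,0,0],[0,0,0],[0,0,0],[0,0,0],[0,0,0],[0,0,0],[0,0,0],[0,0,0],[0,0,0]], "turn": [[0,0,-4],[0,0,-6],[0,0,-6],[0,0,-6],[0,0,-6],[0,0,-6],[0,0,-6],[0,0,-6],[0,0,-6],[0,0,-6],[0,0,-6],[0,0,-6]], "newtons": 100}}

```text
clock: 8.9
eef_pos: [0.5744, 0.0718, 0.1079]
tool_rot: [-0.558, 1.492, 0.561]
wrist_force: [0.5, -2.4, -2.4]
opening: 0.0342
```

```bash
python3 -c "
from h import *
rep(574,72.5,108,-66.6)"
```

```text
t 8.9 p [0.5744 0.0718 0.1079] x [ 0.005  0.003 -1.   ] z [0.754 0.656 0.006] F [ 0.5 -2.4 -2.4] T [-0.27 -0.12  0.57] o 0.03421226505914009
ang 41.0 j [-0.51  0.48  0.42  1.84 -0.25  0.87  0.74] need [np.float64(-0.4), np.float64(0.7), np.float64(0.1)] -107.6
level [-0.19  0.26  0.  ]
```

{"method": "arm_command", "body": {"grip": [1,1,1,1,1,1,1,1,1,1,1,1], "xyz": [[0,0,0],[0,0,0],[0,0,0],[0,0,0],[0,0,0],[0,0,0],[0,0,0],[0,0,0],[0,0,0],[0,0,0],[0,0,0],[0,0,0]], "turn": [[0,0,-6],[0,0,-6],[0,0,-6],[0,0,-6],[0,0,-6],[0,0,-6],[0,0,-6],[0,0,-6],[0,0,-6],[0,0,-6],[0,0,-6],[0,0,-6]]}}

```text
clock: 9.9
eef_pos: [0.5747, 0.0714, 0.1079]
tool_rot: [0.463, 1.513, -0.47]
wrist_force: [2.2, -2.9, -4.8]
opening: 0.0345
```

```bash
python3 -c "
from h import *
rep(574,72.5,108,-66.6)"
```

```text
t 9.9 p [0.5747 0.0714 0.1079] x [ 0.005 -0.006 -1.   ] z [ 0.827 -0.562  0.008] F [ 2.2 -2.9 -4.8] T [-0.13 -0.09  0.51] o 0.03451733345023083
ang -34.2 j [-0.76  0.56  0.79  1.85 -0.48  0.93 -0.34] need [np.float64(-0.7), np.float64(1.1), np.float64(0.1)] -32.4
level [0.36 0.28 0.  ]
```

{"method": "arm_command", "body": {"grip": [1,1,1,1,1,1,1], "xyz": [[0,0,0],[0,0,0],[0,0,0],[0,0,0],[0,0,0],[0,0,0],[0,0,0]], "turn": [[0,0,-6],[0,0,-6],[0,0,-6],[0,0,-6],[0,0,-4.5],[0,0,-2],[0,0,0]]}}

```text
clock: 10.48
eef_pos: [0.5747, 0.0712, 0.1079]
tool_rot: [0.897, 1.369, -0.907]
wrist_force: [-0.5, -2.5, -0.8]
opening: 0.0345
```

```bash
python3 -c "
from h import *
rep(574,72.5,108,-66.6)"
```

```text
t 10.4833 p [0.5747 0.0712 0.1079] x [ 0.001 -0.008 -1.   ] z [ 0.398 -0.917  0.008] F [-0.5 -2.5 -0.8] T [ 0.14  0.01 -0.15] o 0.03448426724138471
ang -66.6 j [-0.84  0.62  0.95  1.86 -0.59  0.98 -0.8 ] need [np.float64(-0.7), np.float64(1.3), np.float64(0.1)] -0.0
level [0.47 0.09 0.  ]
```

Dial at −66.6°, exactly three clicks. Releasing, rising, and going to the orange grip.

{"method": "arm_command", "body": {"grip": [-1,-1,-1,-1,-1,-1,-1,-1], "xyz": [[0,0,0],[0,0,0],[0,0,0],[0,0,0],[0,0,6],[0,0,14],[0,0,14],[0,0,8]], "turn": [[0,0,0],[0,0,0],[0,0,0],[0,0,0],[0,0,0],[0,0,0],[0,0,0],[0,0,0]]}}

```text
clock: 11.15
eef_pos: [0.5734, 0.073, 0.1509]
tool_rot: [0.891, 1.376, -0.901]
wrist_force: [0.1, -0.4, 0.0]
opening: 0.0855
```

{"method": "arm_command", "body": {"grip": [-1,-1,-1,-1,-1,-1,-1,-1], "xyz": [[-12,2,3],[-22,3,0],[-24,3,0],[-24,3,0],[-22,2,0],[-12,1,0],[-4,0,0],[0,0,0]], "turn": [[0,0,-4],[0,0,-5],[0,0,-5],[0,0,-5],[0,0,-5],[0,0,-4],[0,0,-2],[0,0,0]]}}

```text
clock: 11.82
eef_pos: [0.4506, 0.0869, 0.1586]
tool_rot: [1.302, 1.142, -1.305]
wrist_force: [0.7, 1.1, 0.6]
opening: 0.0855
```

```bash
python3 -c "
from h import *
rep(448.8,87,118,-96.6)
s=snap('scene');im=cv2.cvtColor(s['image'],cv2.COLOR_RGB2BGR)
c=im[180:320,250:430].copy();c=cv2.LUT(c,(255*(np.arange(256)/255)**.5).astype(np.uint8))
cv2.imwrite('pics/k6.png',cv2.resize(c,None,fx=4,fy=4,interpolation=2))"
```

```text
t 11.8167 p [0.4506 0.0869 0.1586] x [ 0.    -0.003 -1.   ] z [-0.129 -0.992  0.003] F [0.7 1.1 0.6] T [ 0.02 -0.    0.1 ] o 0.08548404473257669
ang -97.4 j [-1.24  0.44  1.27  2.09 -0.5   0.98 -1.4 ] need [np.float64(-1.8), np.float64(0.1), np.float64(-40.6)] 0.8
level [0.18 0.01 0.  ]
```

View pics/k6.png

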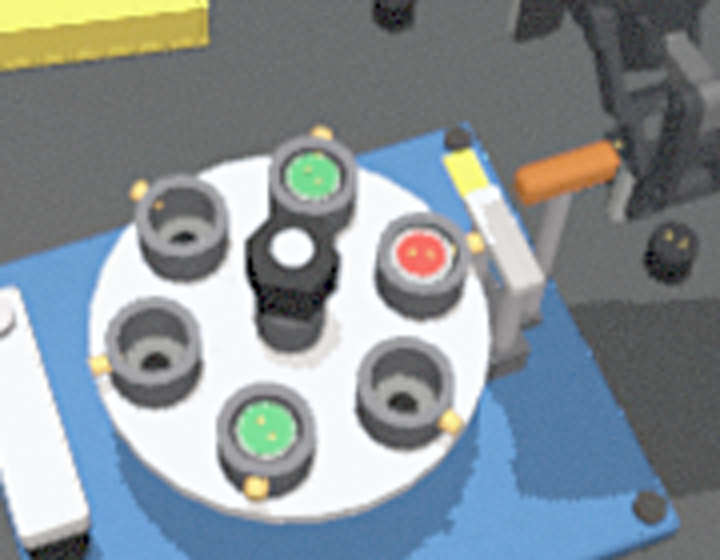

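Scene: red nest is at the station (420,255), greens still seated. Joint 3 is near its limit (1.27 of 1.32), so I unwind the wrist by +180° here (same grasp).

{"method": "arm_command", "body": {"grip": [-1,-1,-1,-1,-1,-1,-1,-1,-1,-1,-1,-1], "xyz": [[0,0,0],[0,0,0],[0,0,0],[0,0,0],[0,0,0],[0,0,0],[0,0,0],[0,0,0],[0,0,0],[0,0,0],[0,0,0],[0,0,0]], "turn": [[0,0,7],[0,0,7],[0,0,7],[0,0,7],[0,0,7],[0,0,7],[0,0,7],[0,0,7],[0,0,7],[0,0,7],[0,0,7],[0,0,7]]}}

```text
clock: 12.87
eef_pos: [0.4621, 0.0861, 0.1633]
tool_rot: [0.161, 1.553, -0.146]
wrist_force: [-0.5, 0.3, -0.8]
opening: 0.0854
```

```bash
python3 -c "
from h import *
rep(448.8,87,118,83.4)"
```

```text
t 12.8667 p [0.4621 0.0861 0.1633] x [ 0.013  0.008 -1.   ] z [ 0.981 -0.195  0.011] F [-0.5  0.3 -0.8] T [-0.09  0.06  0.  ] o 0.08540670560334726
ang -11.2 j [-0.96  0.27  0.83  2.06 -0.26  0.9  -0.18] need [np.float64(-13.3), np.float64(0.9), np.float64(-45.3)] 94.6
level [-0.49  0.74  0.  ]
```

{"method": "arm_command", "body": {"grip": [-1,-1,-1,-1,-1,-1,-1,-1,-1,-1,-1,-1], "xyz": [[-2,0,0],[-2,0,0],[-2,0,0],[-2,0,0],[-2,0,0],[-2,0,0],[-2,0,0],[-2,0,0],[-2,0,0],[-2,0,0],[-2,0,0],[-2,0,0]], "turn": [[-0.4,0.6,7],[0,0,7],[0,0,7],[0,0,7],[0,0,7],[0,0,7],[0,0,7],[0,0,7],[0,0,7],[0,0,7],[0,0,7],[0,0,6]]}}

```text
clock: 13.87
eef_pos: [0.4492, 0.083, 0.1679]
tool_rot: [-0.994, 1.318, 1.004]
wrist_force: [0.7, -0.5, 0.0]
opening: 0.0854
```

```bash
python3 -c "
from h import *
rep(448.8,87,118,83.4)"
```

```text
t 13.8667 p [0.4492 0.083  0.1679] x [ 0.005  0.011 -1.   ] z [0.277 0.961 0.012] F [ 0.7 -0.5  0. ] T [-0.02  0.01  0.01] o 0.08536590434281265
ang 73.9 j [-0.72  0.21  0.51  2.06 -0.14  0.9   1.16] need [np.float64(-0.4), np.float64(4.0), np.float64(-49.9)] 9.5
level [-0.65  0.29  0.  ]
```

Now align and descend over the grip.

{"method": "arm_command", "body": {"grip": [-1,-1,-1,-1,-1,-1,-1,-1,-1], "xyz": [[0,2,0],[0,2,-6],[0,0,-10],[0,0,-12],[0,0,-10],[0,0,-5],[0,0,-2],[0,0,0],[0,0,0]], "turn": [[-0.5,0.2,5],[0,0,3],[0,0,1],[0,0,0],[0,0,0],[0,0,0],[0,0,0],[0,0,0],[0,0,0]]}}

```text
clock: 14.62
eef_pos: [0.4571, 0.0852, 0.1245]
tool_rot: [-1.135, 1.244, 1.132]
wrist_force: [-1.8, 0.1, 0.4]
opening: 0.0853
```

```bash
python3 -c "
from h import *
rep(448.8,87,118,83.4)"
```

```text
t 14.6167 p [0.4571 0.0852 0.1245] x [ 0.009  0.006 -1.   ] z [0.1   0.995 0.007] F [-1.8  0.1  0.4] T [-0.04  0.03  0.  ] o 0.0852800094088754
ang 84.3 j [-0.67  0.28  0.46  2.09 -0.18  0.79  1.37] need [np.float64(-8.3), np.float64(1.8), np.float64(-6.5)] -0.9
level [-0.34  0.52  0.  ]
```

{"method": "arm_command", "body": {"grip": [-1,-1,0,1,1,1,1,1,1,1], "xyz": [[-5,1.5,-4],[-2,0,-2],[0,0,0],[0,0,0],[0,0,0],[0,0,0],[0,0,0],[0,0,0],[0,0,0],[0,0,0]], "turn": [[-0.3,0.5,-0.8],[0,0,0],[0,0,0],[0,0,0],[0,0,0],[0,0,0],[0,0,0],[0,0,0],[0,0,0],[0,0,0]], "newtons": 60}}

```text
clock: 15.45
eef_pos: [0.4503, 0.0862, 0.12]
tool_rot: [-1.124, 1.26, 1.123]
wrist_force: [-0.1, 1.1, -3.7]
opening: 0.0125
```

```bash
python3 -c "
from h import *
rep(448.8,87,118,83.4)"
```

```text
t 15.45 p [0.4503 0.0862 0.12  ] x [ 0.002  0.001 -1.   ] z [0.115 0.993 0.001] F [-0.1  1.1 -3.7] T [ 0.29 -0.11 -0.09] o 0.012470613209335908
ang 83.4 j [-0.68  0.28  0.46  2.11 -0.18  0.79  1.35] need [np.float64(-1.5), np.float64(0.8), np.float64(-2.0)] 0.0
level [-0.03  0.09  0.  ]
```

Gripped. Lift through part of the free travel, then feel in small steps.

{"method": "arm_command", "body": {"grip": [1,1,1,1,1], "xyz": [[0,0,3],[0,0,4],[0,0,3],[0,0,1],[0,0,0]], "turn": [[0,0,0],[0,0,0],[0,0,0],[0,0,0],[0,0,0]]}}

```text
clock: 15.87
eef_pos: [0.4503, 0.0862, 0.1316]
tool_rot: [-1.124, 1.26, 1.123]
wrist_force: [1.1, -0.5, -2.9]
opening: 0.0122
```

{"method": "arm_command", "body": {"grip": [1,1], "xyz": [[0,0,1.5],[0,0,1]], "turn": [[0,0,0],[0,0,0]]}}

```text
clock: 16.03
eef_pos: [0.4502, 0.0862, 0.1343]
tool_rot: [-1.124, 1.26, 1.123]
wrist_force: [0.6, 0.7, -3.9]
opening: 0.0124
```

{"method": "arm_command", "body": {"grip": [1,1], "xyz": [[0,0,1.5],[0,0,1.5]], "turn": [[0,0,0],[0,0,0]]}}

```text
clock: 16.2
eef_pos: [0.4503, 0.0862, 0.1375]
tool_rot: [-1.125, 1.26, 1.123]
wrist_force: [1.2, -0.5, -3.4]
opening: 0.0124
```

{"method": "arm_command", "body": {"grip": [1], "xyz": [[0,0,1.5]], "turn": [[0,0,0]]}}

```text
clock: 16.28
eef_pos: [0.4502, 0.0861, 0.1389]
tool_rot: [-1.125, 1.26, 1.123]
wrist_force: [5.0, 0.5, -17.3]
opening: 0.0125
```

{"method": "arm_command", "body": {"grip": [1], "xyz": [[0,0,1.5]], "turn": [[0,0,0]]}}

```text
clock: 16.37
eef_pos: [0.4503, 0.0861, 0.1401]
tool_rot: [-1.125, 1.261, 1.122]
wrist_force: [4.8, 1.7, -16.7]
opening: 0.0123
```

{"method": "arm_command", "body": {"grip": [1], "xyz": [[0,0,1.5]], "turn": [[0,0,0]]}}

```text
clock: 16.45
eef_pos: [0.4503, 0.0861, 0.1412]
tool_rot: [-1.125, 1.261, 1.122]
wrist_force: [4.6, 0.2, -16.6]
opening: 0.0127
```

{"method": "arm_command", "body": {"grip": [1], "xyz": [[0,0,1.5]], "turn": [[0,0,0]]}}

```text
clock: 16.53
eef_pos: [0.4503, 0.0861, 0.1423]
tool_rot: [-1.126, 1.261, 1.122]
wrist_force: [5.5, 1.0, -16.5]
opening: 0.0126
```

{"method": "arm_command", "body": {"grip": [1], "xyz": [[0,0,1.5]], "turn": [[0,0,0]]}}

```text
clock: 16.62
eef_pos: [0.4502, 0.0861, 0.1433]
tool_rot: [-1.126, 1.262, 1.122]
wrist_force: [7.1, 1.7, -15.9]
opening: 0.0121
```

Contact felt at z ≈ 0.138 (18 mm free lift, about 13 N resistance). Push until about 0.151.

{"method": "arm_command", "body": {"grip": [1,1,1,1], "xyz": [[0,0,1.8],[0,0,1.8],[0,0,1.8],[0,0,1.5]], "turn": [[0,0,0],[0,0,0],[0,0,0],[0,0,0]]}}

```text
clock: 16.95
eef_pos: [0.4502, 0.0861, 0.1484]
tool_rot: [-1.128, 1.263, 1.121]
wrist_force: [4.6, 0.9, -13.2]
opening: 0.0121
```

```bash
python3 -c "
from h import *
rep(448.8,87,151,83.4)"
```

```text
t 16.95 p [0.4502 0.0861 0.1484] x [ 0.001 -0.004 -1.   ] z [ 0.115  0.993 -0.004] F [  4.6   0.9 -13.2] T [ 0.37 -1.   -0.06] o 0.012072102451357026
ang 83.4 j [-0.7   0.24  0.47  2.07 -0.14  0.86  1.31] need [np.float64(-1.4), np.float64(0.9), np.float64(2.6)] -0.0
level [0.22 0.08 0.  ]
```

{"method": "arm_command", "body": {"grip": [1,1,1], "xyz": [[0,0,1.8],[0,0,1.5],[0,0,0]], "turn": [[0,0,0],[0,0,0],[0,0,0]]}}

```text
clock: 17.2
eef_pos: [0.4503, 0.0861, 0.1519]
tool_rot: [-1.128, 1.263, 1.121]
wrist_force: [1.8, 0.7, -6.1]
opening: 0.0122
```

About 13.9 mm, within the range. Lowering the knockout all the way.

{"method": "arm_command", "body": {"grip": [1,1,1,1,1,1,1,1], "xyz": [[0,0,-4],[0,0,-6],[0,0,-7],[0,0,-6],[0,0,-4],[0,0,-2.5],[0,0,-1],[0,0,0]], "turn": [[0,0,0],[0,0,0],[0,0,0],[0,0,0],[0,0,0],[0,0,0],[0,0,0],[0,0,0]]}}

```text
clock: 17.87
eef_pos: [0.4503, 0.0861, 0.1199]
tool_rot: [-1.126, 1.262, 1.122]
wrist_force: [-2.5, -0.9, 4.1]
opening: 0.0125
```

```bash
python3 -c "
from h import *
rep(448.8,87,119.5,83.4)"
```

```text
t 17.8667 p [0.4503 0.0861 0.1199] x [ 0.001 -0.002 -1.   ] z [ 0.115  0.993 -0.002] F [-2.5 -0.9  4.1] T [ 0.    0.33 -0.02] o 0.012502039479799469
ang 83.4 j [-0.68  0.28  0.46  2.1  -0.17  0.79  1.34] need [np.float64(-1.5), np.float64(0.9), np.float64(-0.4)] 0.0
level [0.14 0.06 0.  ]
```

Down and seated. Release, rise, move above the station.

{"method": "arm_command", "body": {"grip": [-1,-1,-1,-1,-1,-1,-1,-1,-1,-1], "xyz": [[0,0,0],[0,0,0],[0,0,0],[0,0,0],[0,0,0],[0,0,0],[0,0,8],[0,0,12],[0,0,10],[0,0,4]], "turn": [[0,0,0],[0,0,0],[0,0,0],[0,0,0],[0,0,0],[0,0,0],[0,0,0],[0,0,0],[0,0,0],[0,0,0]]}}

```text
clock: 18.7
eef_pos: [0.4494, 0.0856, 0.1556]
tool_rot: [-1.126, 1.265, 1.123]
wrist_force: [0.7, 0.0, 1.1]
opening: 0.0855
```

{"method": "arm_command", "body": {"grip": [-1,-1,-1,-1,-1,-1], "xyz": [[10,-1,0],[18,-2,0],[18,-2,0],[10,-1,0],[4,0,0],[0,0,0]], "turn": [[0,0,0],[0,0,0],[0,0,0],[0,0,0],[0,0,0],[0,0,0]]}}

```text
clock: 19.2
eef_pos: [0.5146, 0.0797, 0.1568]
tool_rot: [-1.128, 1.261, 1.123]
wrist_force: [-0.4, 0.6, -0.2]
opening: 0.0854
```

```bash
python3 -c "
from h import *
rep(512.4,79.6,99,83.4)
s=snap('scene');im=cv2.cvtColor(s['image'],cv2.COLOR_RGB2BGR)
h=cv2.cvtColor(im,cv2.COLOR_BGR2HSV);m=cv2.inRange(h[190:320,260:420],(0,150,90),(5,255,255));mm=cv2.moments(m,True)
if mm['m00']>15:
  u=mm['m10']/mm['m00']+260,mm['m01']/mm['m00']+190;print('red px',mm['m00'],u,[(z,back(s,*u,z).round(4)[:2]) for z in (.119,.133)])
print('exp',proj(s,[.5124,.0796,.119]),proj(s,[.5124,.0796,.133]))
c=cv2.LUT(im[180:320,250:430],(255*(np.arange(256)/255)**.5).astype(np.uint8))
cv2.imwrite('pics/k7.png',cv2.resize(c,None,fx=4,fy=4,interpolation=2))"
```

```text
t 19.2 p [0.5146 0.0797 0.1568] x [ 0.001 -0.002 -1.   ] z [ 0.113  0.994 -0.002] F [-0.4  0.6 -0.2] T [-0.01 -0.02  0.  ] o 0.0854042822812669
ang 83.5 j [-0.63  0.33  0.48  1.92 -0.19  0.93  1.4 ] need [np.float64(-2.2), np.float64(-0.1), np.float64(-57.8)] -0.1
level [0.12 0.08 0.  ]
red px 102.0 (356.2549019607843, 239.02941176470588) [(0.119, array([0.5065, 0.0726])), (0.133, array([0.5117, 0.0792]))]
exp (np.float64(355.33227643732334), np.float64(243.4512221970422)) (np.float64(356.02110911064045), np.float64(239.37996522156573))
```

View pics/k7.png

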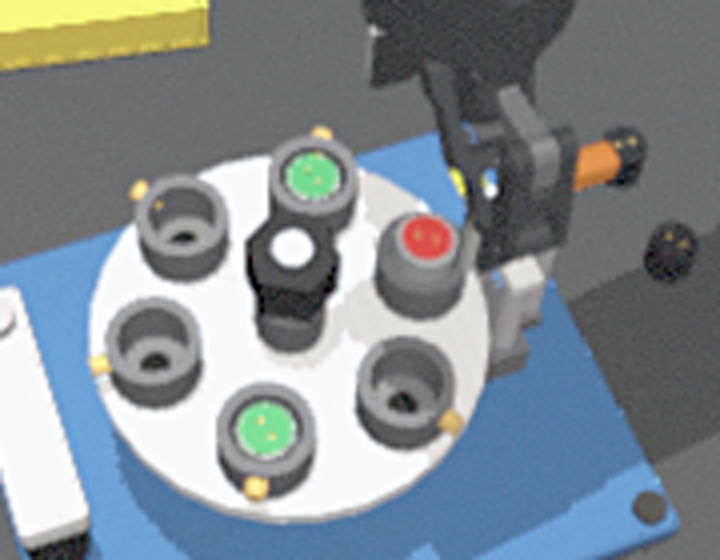

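The capsule's top (427,236) now stands proud of its rim; its position fits z ≈ 0.133 (≈14 mm up). Descending onto it.

{"method": "arm_command", "body": {"grip": [-1,-1,-1,-1,-1,-1,-1,-1], "xyz": [[-1,0,-8],[-1,0,-12],[0,0,-13],[0,0,-11],[0,0,-6],[0,0,-3],[0,0,-1],[0,0,0]], "turn": [[0,0,0],[0,0,0],[0,0,0],[0,0,0],[0,0,0],[0,0,0],[0,0,0],[0,0,0]]}}

```text
clock: 19.92
eef_pos: [0.5054, 0.0803, 0.0976]
tool_rot: [-1.126, 1.264, 1.128]
wrist_force: [-0.4, -0.0, 0.0]
opening: 0.0853
```

```bash
python3 -c "
from h import *
rep(512.4,79.6,99,83.4)"
```

```text
t 19.9167 p [0.5054 0.0803 0.0976] x [-0.004 -0.002 -1.   ] z [ 0.112  0.994 -0.002] F [-0.4 -0.   0. ] T [-0.   -0.07 -0.02] o 0.0853057052388504
ang 83.6 j [-0.6   0.4   0.45  2.   -0.24  0.79  1.44] need [np.float64(7.0), np.float64(-0.7), np.float64(1.4)] -0.2
level [ 0.1  -0.24  0.  ]
```

{"method": "arm_command", "body": {"grip": [-1,-1,-0.2,0.4,1,1,1,1], "xyz": [[5,-0.5,1],[1.5,0,0.5],[0,0,0],[0,0,0],[0,0,0],[0,0,0],[0,0,0],[0,0,0]], "turn": [[0,-0.2,0],[0,0,0],[0,0,0],[0,0,0],[0,0,0],[0,0,0],[0,0,0],[0,0,0]], "newtons": 60}}

```text
clock: 20.58
eef_pos: [0.514, 0.0795, 0.1013]
tool_rot: [-1.128, 1.259, 1.124]
wrist_force: [1.5, -1.0, -4.9]
opening: 0.0246
```

```bash
python3 -c "
from h import *
rep(512.4,79.6,99,83.4)"
```

```text
t 20.5833 p [0.514  0.0795 0.1013] x [ 0.003 -0.001 -1.   ] z [ 0.112  0.994 -0.001] F [ 1.5 -1.  -4.9] T [ 0.01 -0.38  0.03] o 0.024556730426610187
ang 83.6 j [-0.59  0.41  0.45  1.99 -0.24  0.8   1.45] need [np.float64(-1.6), np.float64(0.1), np.float64(-2.3)] -0.2
level [0.06 0.17 0.  ]
```

{"method": "arm_command", "body": {"grip": [1,1,1,1,1,1], "xyz": [[0,0,0],[0,0,1.5],[0,0,2],[0,0,2],[0,0,2.5],[0,0,2.5]], "turn": [[0,0,0],[0,0,0],[0,0,0],[0,0,0],[0,0,0],[0,0,0]], "newtons": 80}}

```text
clock: 21.08
eef_pos: [0.513, 0.0796, 0.1109]
tool_rot: [-1.128, 1.261, 1.125]
wrist_force: [-0.2, -0.8, -0.5]
opening: 0.0236
```

```bash
python3 -c "
from h import *
rep(512.4,79.6,99,83.4)
s=snap('scene');im=cv2.cvtColor(s['image'],cv2.COLOR_RGB2BGR)
h=cv2.cvtColor(im,cv2.COLOR_BGR2HSV);m=cv2.inRange(h[190:320,260:420],(0,150,90),(5,255,255));mm=cv2.moments(m,True)
if mm['m00']>5:
  u=mm['m10']/mm['m00']+260,mm['m01']/mm['m00']+190;print('red px',mm['m00'],u)
"
```

```text
t 21.0833 p [0.513  0.0796 0.1109] x [ 0.001 -0.002 -1.   ] z [ 0.112  0.994 -0.002] F [-0.2 -0.8 -0.5] T [ 0.03  0.03 -0.03] o 0.023649369142694308
ang 83.6 j [-0.6   0.39  0.45  1.98 -0.23  0.82  1.44] need [np.float64(-0.6), np.float64(0.0), np.float64(-11.9)] -0.2
level [0.13 0.04 0.  ]
red px 26.0 (353.53846153846155, 235.6153846153846)
```

{"method": "arm_command", "body": {"grip": [1,1,1,1,1,1,1], "xyz": [[0,0,3],[0,0,5],[0,0,9],[0,0,12],[0,0,12],[0,0,8],[0,0,3]], "turn": [[0,0,0],[0,0,0],[0,0,0],[0,0,0],[0,0,0],[0,0,0],[0,0,0]]}}

```text
clock: 21.72
eef_pos: [0.5135, 0.0796, 0.17]
tool_rot: [-1.128, 1.259, 1.124]
wrist_force: [-0.6, 0.2, -0.3]
opening: 0.0241
```

```bash
python3 -c "
from h import *
rep(512.4,79.6,160,83.4)
s=snap('scene');im=cv2.cvtColor(s['image'],cv2.COLOR_RGB2BGR)
c=cv2.LUT(im[180:320,250:430],(255*(np.arange(256)/255)**.5).astype(np.uint8))
cv2.imwrite('pics/k8.png',cv2.resize(c,None,fx=4,fy=4,interpolation=2))"
```

```text
t 21.7167 p [0.5135 0.0796 0.17  ] x [ 0.003 -0.001 -1.   ] z [ 0.112  0.994 -0.   ] F [-0.6  0.2 -0.3] T [ 0.03 -0.02  0.01] o 0.024136190845978803
ang 83.6 j [-0.63  0.32  0.48  1.91 -0.18  0.95  1.39] need [np.float64(-1.1), np.float64(0.0), np.float64(-10.0)] -0.2
level [0.04 0.16 0.  ]
```

View pics/k8.png

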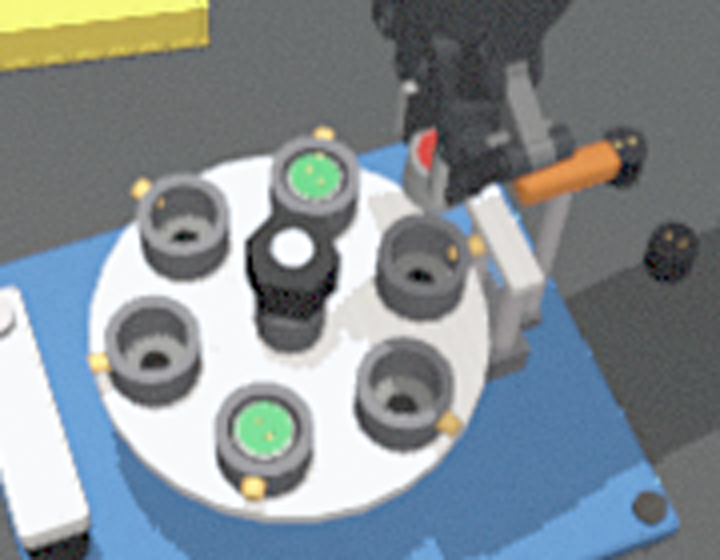

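Capsule held upright (red at (428,150)), station nest empty, grip down. Carry to the tray.

{"method": "arm_command", "body": {"grip": [1,1,1,1,1,1,1,1,1,1,1,1], "xyz": [[2,-12,0],[4,-22,0],[4,-26,0],[4,-26,0],[4,-26,0],[4,-26,0],[4,-26,0],[4,-26,0],[4,-26,0],[4,-26,0],[4,-24,0],[3,-18,0]], "turn": [[0,0,0],[0,0,0],[0,0,0],[0,0,0],[0,0,0],[0,0,0],[0,0,0],[0,0,0],[0,0,0],[0,0,0],[0,0,0],[0,0,0]]}}

```text
clock: 22.77
eef_pos: [0.5532, -0.2219, 0.1649]
tool_rot: [-1.13, 1.261, 1.135]
wrist_force: [-0.2, -0.7, -0.4]
opening: 0.0237
```

```bash
python3 -c "
from h import *
rep(567,-244,0,83.4)"
```

```text
t 22.7667 p [ 0.5532 -0.2219  0.1649] x [-0.005 -0.001 -1.   ] z [ 0.104  0.995 -0.001] F [-0.2 -0.7 -0.4] T [-0.02  0.01  0.01] o 0.023734766164720502
ang 84.0 j [-0.08  0.46  0.54  1.73 -0.27  1.03  2.01] need [np.float64(13.8), np.float64(-22.1), np.float64(-164.9)] -0.6
level [ 0.03 -0.29  0.  ]
```

{"method": "arm_command", "body": {"grip": [1,1,1,1,1,1,1,1,1,1,1], "xyz": [[4,-8,0],[4,-5,-5],[2,-1,-14],[0,0,-20],[0,0,-22],[0,0,-22],[0,0,-20],[0,0,-14],[0,0,-8],[0,0,-3],[0,0,0]], "turn": [[0,-0.3,0],[0,0,0],[0,0,0],[0,0,0],[0,0,0],[0,0,0],[0,0,0],[0,0,0],[0,0,0],[0,0,0],[0,0,0]]}}

```text
clock: 23.68
eef_pos: [0.5613, -0.2386, 0.0256]
tool_rot: [-1.128, 1.26, 1.133]
wrist_force: [0.5, 0.5, -0.3]
opening: 0.0237
```

```bash
python3 -c "
from h import *
rep(567,-244,-4,83.4)"
```

```text
t 23.6833 p [ 0.5613 -0.2386  0.0256] x [-0.003  0.001 -1.   ] z [0.106 0.994 0.   ] F [ 0.5  0.5 -0.3] T [ 0.01 -0.05  0.  ] o 0.023703967552311262
ang 83.9 j [ 0.01  0.65  0.45  1.82 -0.38  0.77  2.13] need [np.float64(5.7), np.float64(-5.4), np.float64(-29.6)] -0.5
level [-0.04 -0.19 -0.  ]
```

{"method": "arm_command", "body": {"grip": [1,1,1,1,1,1], "xyz": [[3,-3,-5],[0,0,-7],[0,0,-5],[0,0,-3],[0,0,-1.5],[0,0,-1]], "turn": [[0,0,0],[0,0,0],[0,0,0],[0,0,0],[0,0,0],[0,0,0]]}}

```text
clock: 24.18
eef_pos: [0.5672, -0.2422, 0.0038]
tool_rot: [-1.132, 1.256, 1.13]
wrist_force: [-0.3, -0.1, -0.8]
opening: 0.0238
```

{"method": "arm_command", "body": {"grip": [1,1], "xyz": [[0,0,-1.5],[0,0,-1.5]], "turn": [[0,0,0],[0,0,0]]}}

```text
clock: 24.35
eef_pos: [0.5674, -0.2424, 0.001]
tool_rot: [-1.132, 1.256, 1.129]
wrist_force: [0.3, 0.3, 0.3]
opening: 0.0238
```

{"method": "arm_command", "body": {"grip": [1], "xyz": [[0,0,-1.5]], "turn": [[0,0,0]]}}

```text
clock: 24.43
eef_pos: [0.5675, -0.2425, -0.0005]
tool_rot: [-1.133, 1.256, 1.129]
wrist_force: [-0.5, 0.0, -1.1]
opening: 0.0237
```

{"method": "arm_command", "body": {"grip": [1], "xyz": [[0,0,-1.5]], "turn": [[0,0,0]]}}

```text
clock: 24.52
eef_pos: [0.568, -0.2426, -0.0017]
tool_rot: [-1.133, 1.255, 1.128]
wrist_force: [0.5, 0.7, 9.3]
opening: 0.0235
```

{"method": "arm_command", "body": {"grip": [1], "xyz": [[0,0,-1.5]], "turn": [[0,0,0]]}}

```text
clock: 24.6
eef_pos: [0.569, -0.2427, -0.0023]
tool_rot: [-1.134, 1.254, 1.127]
wrist_force: [-3.2, 3.2, 20.9]
opening: 0.0237
```

{"method": "arm_command", "body": {"grip": [1], "xyz": [[0,0,-1]], "turn": [[0,0,0]]}}

```text
clock: 24.68
eef_pos: [0.5691, -0.2427, -0.0022]
tool_rot: [-1.134, 1.253, 1.126]
wrist_force: [-6.4, 2.2, 15.8]
opening: 0.0238
```

Touchdown felt. Ease off and open gently, then rise.

{"method": "arm_command", "body": {"grip": [1,1,0.3,0.1,-0.1,-0.3,-0.6,-1,-1,-1,-1], "xyz": [[0,0,0.5],[0,0,0],[0,0,0],[0,0,0],[0,0,0],[0,0,0],[0,0,0],[0,0,0],[0,0,0],[0,0,0],[0,0,4]], "turn": [[0,0,0],[0,0,0],[0,0,0],[0,0,0],[0,0,0],[0,0,0],[0,0,0],[0,0,0],[0,0,0],[0,0,0],[0,0,0]]}}

```text
clock: 25.6
eef_pos: [0.5688, -0.2426, 0.002]
tool_rot: [-1.134, 1.253, 1.127]
wrist_force: [-0.2, -0.4, -0.1]
opening: 0.0855
```

{"method": "arm_command", "body": {"grip": [-1,-1,-1,-1,-1,-1,-1,-1,-1,-1], "xyz": [[0,0,8],[0,0,14],[0,0,20],[0,0,25],[0,0,25],[0,0,25],[0,0,20],[0,0,12],[0,0,5],[0,0,0]], "turn": [[0,0,0],[0,0,0],[0,0,0],[0,0,0],[0,0,0],[0,0,0],[0,0,0],[0,0,0],[0,0,0],[0,0,0]]}}

```text
clock: 26.43
eef_pos: [0.5671, -0.2432, 0.1696]
tool_rot: [-1.134, 1.253, 1.124]
wrist_force: [0.0, -0.4, -0.1]
opening: 0.085
```

```bash
python3 -c "
from h import *
rep()
s=snap('scene','end.png')"
```

```text
t 26.4333 p [ 0.5671 -0.2432  0.1696] x [ 0.007 -0.001 -1.   ] z [ 0.107  0.994 -0.   ] F [ 0.  -0.4 -0.1] T [-0.03  0.06 -0.  ] o 0.08500174981434434
ang 83.8 j [-0.05  0.48  0.54  1.68 -0.28  1.05  2.04] need [None, None, None] None
level [0.07 0.42 0.  ]
```

View pics/end.png

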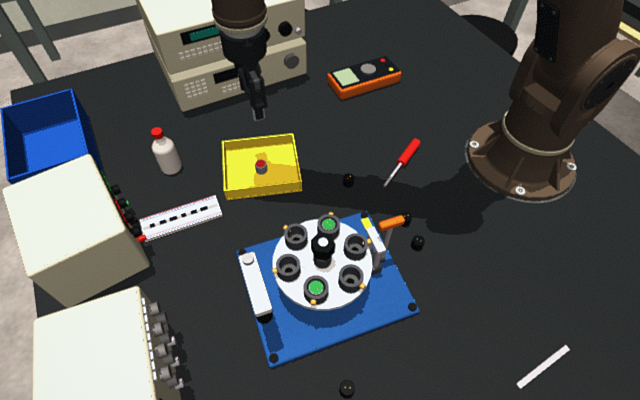

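The capsule stands in the tray at (261,167) with its red face up. Both greens are in their nests at (328,225) and (316,288), and the orange grip is down at (391,222), where it started. Handing in.

```bash
python3 -c "
from h import *
print(hand_in())"
```

```text
the job is handed in; nothing more can be done
None
```

The failed capsule is standing upright in the yellow tray, red face up, and the job is handed in at about 26.5 s on the robot's clock.

- **Dial:** I turned it 180° by the knob, three clicks, which brought the red nest over the knockout.
- **Knockout:** I lifted the orange grip by feel. The rod met the capsule after about 18 mm of free lift, at roughly 13 N. I pushed it up about 14 mm and lowered the knockout fully before letting go.
- **Capsule:** I drew it out, lowered it until I felt it touch the tray floor, released it gently and rose clear.

**Last checks:** the final picture shows the capsule upright near the tray's centre, both green capsules in their nests, the station nest empty and the knockout down. The robot was touching nothing.

**What disagreed:**
- **Fingertip position:** the real fingertips sit about 22 mm behind the reported TCP. My first grasp closed above the knob without moving anything, and the shut fingers then touched the knob's top lightly while I found the offset. I worked with the offset from then on.
- **Capsule grip reading:** it showed 24 mm instead of 28, but the capsule held upright throughout.
- **Touchdown force:** pressing the capsule down on the tray floor peaked at about 21 N.
- **Joint 3:** it came close to its limit (1.27 of 1.32 rad), so I unwound the wrist before going on.

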